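# Raise a loaded shelf past a rung and hang it on its gravity latch

## Robot

A 6-joint arm with a two-finger parallel gripper is mounted at the origin on a cart in front of the work surface, level with it; the furniture and walls round the work are solid. World frame = base frame: x ahead of the robot, y to its left, z up, the work surface at z = 0. Lengths are in m, angles in rad, forces in N, time in s.
With the tool pointing down it reaches from about 0.375 to 0.9 m from the base axis. Payload 3.1 kg.
Tool frame: the origin (TCP) lies between the finger pads; the fingertips stand 11 mm ahead of it and the grasp point (between the pads) lies 8 mm behind it; z points along the fingers, y is the line along which they close (so a half turn about z gives the same grasp; the last joint's range is limited). The gripper opens to 87 mm and grips with 3 to 60 N. Pads are 19 mm wide; open, the fingers measure 117 mm over their backs; the gripper's body (75 mm by 190 mm) begins 51 mm behind the grasp point.
Start: joints at [-0.178, 0.527, 1.433, -0, 1.181, -0.178], TCP at [0.625, 0, 0.234] pointing down, gripper open.
Joint ranges: [-3.08, 3.08], [-0.75, 2.2], [0.22, 2.44], [-1.43, 4.57], [0, 2.65], [-2.85, 2.85]. Speed limits (rad/s): [2.79, 2.79, 3.14, 3.14, 3.14, 3.14].

## Interface

Orientations are given as a unit quaternion [x, y, z, w].
In Python, from rig import robot gives the robot as it stands.
- The arm moves only by the tool move_arm, never from a script. Its argument "moves" is text: rows parted by semicolons, each of 7 numbers parted by spaces: the shift along the tool's x, y, z in units of 100 mm (1.0 is 100 mm), then the turn, a rotation vector about the tool's x, y, z in units of 90 degrees (1.0 is 90 degrees), then the opening, from 0 (shut) to 1 (fully open). A call has 1 to 12 rows; each row is the pose to reach, as a shift and turn from the pose commanded when the call began, along the tool's axes at that moment; what a row does not reach only later rows make up. A row lasts 1/10 s, in which the tool goes at most 50 mm and 8.59 degrees, less where a joint would pass 70% of its speed; a pose out of reach is approached as far as the arm can. A call with a number of a shift or a turn outside -1 to 1 is refused whole. A call with a gripper value outside its range is refused whole. The fingers move at their own pace and stop on an object; "squeeze" is the grip in N (left out, the last holds). Time passes only in rows, so rows that repeat a pose let the fingers close. It gives the time, the measured TCP pose, the force, the opening and the grip force at its end, in the units of the state.
- robot.get_obs(): the state, without advancing time (a new reading comes with each control period).
- robot.camera(name): name is "scene" or "side" or "wrist"; returns a dict with "image" (420x560x3 uint8, red, green, blue), "intrinsics" (3x3 intrinsics, pixels), "extrinsics" (4x4, takes a point from world to camera coordinates). Camera axes: x right, y up, looking along -z (the intrinsics and any distortion apply to the point x, -y, -z); pixel columns grow to the right and rows downward; lengths in m; the calibration is good to about 2 mm. The wrist camera is an equidistant fisheye: a pixel r from the principal point sees the ray r / f radians off the axis. A picture is of the moment at which its call begins. There is no depth.
- robot.hand_in(): hands the job in; it is judged then, once.
The state is a dict: "time": time; "q": joint angles; "joint_velocities": joint speeds; "joint_torque": joint torques, N m; "position": TCP position; "tool_rot": TCP orientation; "ft_force": force on the tool from outside, world axes, zero at the start; "moment": the same for the moment, N m; "grip_width": finger opening in m; "grip_force": force on a finger pad.
Only numpy, scipy, OpenCV 4.12 (cv2) and the standard library are available. Lean on these libraries where they do the work, as an engineer would, in place of code of your own. Each camera call takes 0.05 s, during which the arm holds its last target. There are 200 camera calls.

## Task

The small shelf on the height stand is parked at the bottom with a beaker and a vial on it. Lift it from underneath until its gravity latch has passed the lower, round rung and dropped back, without going on so far that the latch is jammed against the flat bar above, then lower it gently (do not let it drop) so that the latch hangs on the rung, and let go. The beaker and the vial stay standing on the shelf, and the things round the stand stay where they are.

Things in the scene. Friction and masses are not known exactly. Their poses are not given: they have to be found in the camera images.
- stand: Fixed height stand: grey base plate 160 mm (x, depth) x 220 mm (y, width) x 12 mm with two upright square aluminium columns, 16 mm thick, 355 mm tall, 50 mm behind the base's centre and 90 mm to either side, joined at the top. Origin: centre of the base's underside; x points to the stand's back (away from the robot at yaw 0), y to its left, z up.
- stand_top (a point): Middle of the stand's top bridge, 362 mm up. Below it, between the columns, a steel strip is clamped with two crosspieces 120 mm wide: a round rung 10 mm thick and, 40 mm above it (centres), a flat, deeper top bar, 24 mm deep, 12 mm thick. The strip's height differs by up to 63 mm from case to case and is not given: find the rung by feel, by the latch's motion, or by eye.
- shelf_lip (a point): Centre of the shelf's front edge, a rounded aluminium bead 190 mm wide (along the stand's y) and 14 mm thick, 100 mm in front of the stand's centre; 144 mm above the worktop when parked, free space below. Moves with the shelf; axes as the stand's. No handle: lift from underneath, e.g. with closed fingers tilted 45 degrees, tips under the middle of this edge.
- shelf_under (a point): Centre of the shelf plate's underside (plate 130 mm deep, 190 mm wide, 8 mm thick), 35 mm in front of the stand's centre, 140 mm up when parked. Black sleeves on the columns let it move straight up and down only. Shelf, latch and load weigh 0.5 to 1 kg together and slide with 1 N of friction; let go, the shelf falls unless the latch holds it.
- shelf (a joint): Height of the shelf above its parked position at the bottom, m (0 at the start, at most 0.15). Hanging on the rung it reads between 0.02 and 0.09, depending on how high the strip is clamped.
- latch_pivot (a point): Pivot of the gravity latch, a steel rocker on two ears at the back of the shelf, 45 mm above its underside: flat nose 39 mm long and 8 mm thick towards the rung, round counterweight 35 mm in front of the pivot. The counterweight holds the nose level against a stop: it cannot tip up, only be pushed down. Once the nose lies on the rung from above, the shelf cannot come down again.
- latch (a joint): Latch angle, rad: 0 = nose level, grows as the nose is pushed down. Rising past the rung pushes it to about 0.7; then it clears and falls back to 0 by itself (a bump of 1 to 2 N is felt). Lowered about 16 mm from there the nose lands on the rung and bears the shelf. Raised about 7 mm further instead, the nose meets the flat top bar, and 20 mm later it jams (above 0.9).
- beaker: Empty glass beaker, 54 mm across, 70 mm high, standing loose on the left half of the shelf. Origin: centre of its underside, z its own axis.
- vial_load: Closed glass sample vial, 27 mm across, 72 mm high, standing loose on the right half of the shelf. Origin: centre of its underside, z its own axis.
- vial_side: Closed glass sample vial, 27 mm across, 72 mm high, standing on the worktop to the left of the stand; a bystander. Origin: centre of its underside.
- tube_side: Plastic centrifuge tube, 114 mm long, 35 mm thick, lying on the worktop to the right of the stand; a bystander.
- clamp_spare: Pipe clamp, 56 x 79 x 17 mm, lying on the worktop at the front left; a bystander.
- carton: Carton, 60 x 115 x 58 mm, on the worktop at the left; a bystander.

How it is judged:
By the outcome, as a careful person would: the job done as asked, in the order asked, and still so for the second after the job is handed in, with the robot touching nothing.
It also fails if it takes over 58 s, if anything falls off the work surface, if the arm or the gripper's body presses on something with over 40 N, if the wrist force passes 120 N, or if a joint passes its speed limit or range.

## Working session

There is one attempt and no reset: what is moved stays moved. The work goes in short steps, Python scripts to look and compute and a tool call to move; the robot and the scene stay as the last step left them, time stands still between calls to the robot, and variables do not carry over. Pictures are saved under pics/ and viewed, at most 10 in all, crops included, and the job is handed in when it is done.

Besides the shell and the picture viewer there is one more tool, called after "Emit:" by a JSON object that holds its "method" and its "body", one argument or row to a line. move_arm: Moves the arm, as the interface text tells. Shifts and turns lie within -1 to 1; 1 stands for 100 mm of shift or 90 degrees of turn. Its arguments: {"type":"object","properties":{"moves":{"type":"string"},"squeeze":{"type":"number"}},"required":["moves"]}

```bash
mkdir -p pics; python3 - <<'E'
from rig import robot
import cv2,numpy as np
for n in("scene","side"):
    c=robot.camera(n);cv2.imwrite(f"pics/{n}0.png",c["image"][:,:,::-1]);np.savez(f"{n}0.npz",**c)
    print(n,c["intrinsics"].tolist(),np.round(c["extrinsics"],4).tolist())
print(robot.get_obs())
E
```

```text
scene [[492.88987444493455, 0.0, 276.61636955388474], [0.0, 492.88987444493455, 201.3872787271317], [0.0, 0.0, 1.0]] [[-0.7863, -0.6177, -0.0167, 0.5256], [0.2401, -0.3303, 0.9128, -0.3132], [-0.5693, 0.7137, 0.408, -0.9781], [0.0, 0.0, 0.0, 1.0]]
side [[479.85569141864994, 0.0, 270.081155512398], [0.0, 479.85569141864994, 213.29623288469864], [0.0, 0.0, 1.0]] [[0.9972, 0.0753, -0.0033, -0.5902], [-0.0639, 0.8679, 0.4926, -0.1563], [0.04, -0.491, 0.8703, -1.3817], [0.0, 0.0, 0.0, 1.0]]
{'time': 0.1, 'q': array([-1.78503203e-01,  5.28395175e-01,  1.43375417e+00, -1.73800872e-05,
        1.18136643e+00, -1.78465515e-01]), 'joint_velocities': array([-0.00054967, -0.00020148, -0.00330844, -0.00053467,  0.00048196,
       -0.00053135]), 'joint_torque': array([-3.02360622e-04, -4.40987206e+01, -1.77151054e+01,  6.34850166e-02,
        5.34114777e-02, -3.85449334e-05]), 'position': array([6.24380493e-01, 1.34424399e-04, 2.32662308e-01]), 'tool_rot': array([ 7.07117441e-01,  7.07095468e-01, -5.55013038e-04, -7.85254462e-04]), 'ft_force': array([-0.02040218, -0.31382561, -0.176804  ]), 'moment': array([ 0.04567171, -0.02934993, -0.0054082 ]), 'grip_force': 0.0, 'grip_width': 0.08706242919354532}
```

View pics/scene0.png

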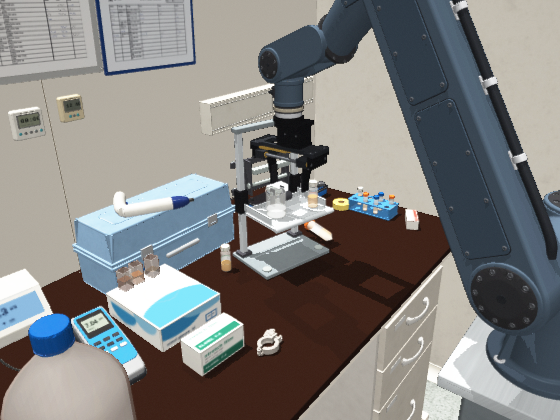

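View pics/side0.png

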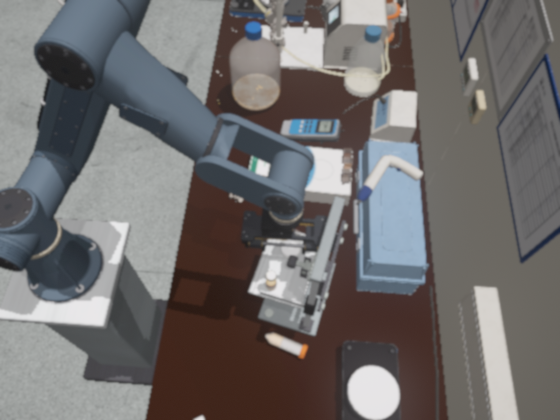

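Scene: the stand is around px (285,200) with the shelf at about (290,208). The side view shows it around (295,270), with the gripper partly over it. I'll enlarge both.

```bash
python3 - <<'E'
import cv2,numpy as np
a=cv2.imread("pics/scene0.png")[110:280,220:350];b=cv2.imread("pics/side0.png")[190:360,235:365]
cv2.imwrite("pics/c1.png",cv2.resize(np.hstack([a,b]),None,fx=3.05,fy=3.5,interpolation=cv2.INTER_CUBIC))
E
```

```text
(no output)
```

View pics/c1.png

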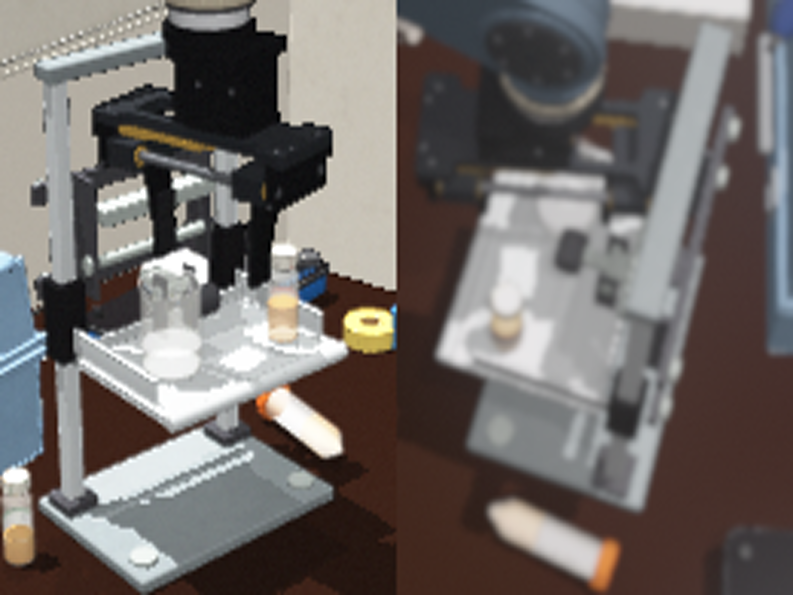

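The crop shows the base plate corners (scene crop: back-left (40,503), front-left (145,580), front-right (333,488)), the lip bead ends ((172,418), (347,348)), and the rung and top bar behind the fingers. I'll cast rays through these.

```bash
cat > h.py <<'E'
import numpy as np
def ray(n,p):
    c=np.load(f"{n}0.npz");K=c["intrinsics"];E=c["extrinsics"];R=E[:3,:3]
    d=np.linalg.inv(K)@[*p,1];d=R.T@np.array([d[0],-d[1],-d[2]])
    return -R.T@E[:3,3],d/np.linalg.norm(d)
def plane(n,p,z):
    o,d=ray(n,p);return o+d*(z-o[2])/d[2]
sc=lambda u,v:("scene",(220+u/3.05,110+v/3.5))
sd=lambda u,v:("side",(235+(u-396.5)/3.05,190+v/3.5))
def uv(n,P):
    c=np.load(f"{n}0.npz");q=c["extrinsics"][:3]@[*P,1];K=c["intrinsics"]
    return K[0,0]*q[0]/-q[2]+K[0,2],K[1,1]*-q[1]/-q[2]+K[1,2]
E
python3 - <<'E'
from h import *
np.set_printoptions(precision=4,suppress=True)
P={k:plane(*a,z) for k,a,z in [("BL",sc(40,503),.012),("FL",sc(145,580),.012),("FR",sc(333,488),.012),("lipL",sc(172,420),.144),("lipR",sc(347,348),.144),
("sBR",sd(640,508),.012),("sFR",sd(470,445),.012),("s_lipR",sd(437,358),.151),("topL",sc(38,68),.369),("vial",sc(18,558),0)]}
for k,v in P.items():print(k,v)
print(np.linalg.norm(P["BL"]-P["FL"]),np.linalg.norm(P["FR"]-P["FL"]),np.linalg.norm(P["lipR"]-P["lipL"]),np.linalg.norm(P["sBR"]-P["sFR"]))
c=(P["BL"]+P["FR"])/2;print("centre",c)
for k,a,b in[("y",P["FL"],P["FR"]),("lip",P["lipL"],P["lipR"])]:
    d=a-b;print(k,np.degrees(np.arctan2(-d[0],d[1])))
d=P["BL"]-P["FL"];print("x",np.degrees(np.arctan2(d[1],d[0])))
m=(P["lipL"]+P["lipR"])/2;print("lipmid",m)
E
```

```text
BL [0.7621 0.074  0.012 ]
FL [0.6162 0.1035 0.012 ]
FR [ 0.5632 -0.1024  0.012 ]
lipL [0.5944 0.0912 0.144 ]
lipR [ 0.5453 -0.0901  0.144 ]
sBR [ 0.7218 -0.1454  0.012 ]
sFR [ 0.5703 -0.1077  0.012 ]
s_lipR [ 0.5452 -0.09    0.151 ]
topL [0.7337 0.0793 0.369 ]
vial [0.7359 0.1313 0.    ]
0.14882241265691398 0.21256483808616694 0.18786251031044407 0.15607953564323698
centre [ 0.6627 -0.0142  0.012 ]
y -14.427838548290605
lip -15.145918070309408
x -11.41532415186898
lipmid [0.5699 0.0006 0.144 ]
```

Emit:
{"method": "move_arm", "body": {
  "moves": "0 -0.3 -0.02 0 0 0 1; 0 -0.6 -0.05 0 0 0 0.5; 0 -0.9 -0.1 0 0 0 0; 0 -1 -0.2 0 0 0 0; 0 -1 -0.2 0 0 0 0; 0 -1 -0.2 0 0 0 0",
  "squeeze": 10
}}

```text
time: 0.7
position: [0.5267, -0.0003, 0.2543]
tool_rot: [0.707, 0.707, 0.001, 0.001]
ft_force: [-0.0, 1.0, -0.3]
grip_width: 0.0548
grip_force: 0.0
```

```bash
cat > t.py <<'E'
from h import *
from rig import robot
from scipy.spatial.transform import Rotation as R
np.set_printoptions(precision=3,suppress=True)
o=robot.get_obs();print(o["time"],o["q"],o["position"],o["ft_force"],o["grip_width"])
R0=R.from_quat(o["tool_rot"])
a=np.radians(-12.);xs=np.array([np.cos(a),np.sin(a),0]);zz=np.array([0,0,1.]);ys=np.cross(zz,xs)
for s in(1,-1):
    z=(xs-zz)/2**.5;y=s*ys;x=np.cross(y,z)
    r=(R0.inv()*R.from_matrix(np.c_[x,y,z])).as_rotvec()/(np.pi/2);print("turn",s,r,np.linalg.norm(r)*90)
lip=np.array([.570,.002,.137])
for nm,tip in[("pre",lip-xs*.06-zz*.04),("under",lip+xs*.006-zz*.015),("touch",lip+xs*.006)]:
    p=tip-z*.011;print(nm,p,"shift",R0.inv().apply(p-o["position"])*10)
E
python3 t.py
```

```text
0.7 [-0.213  0.368  1.656  0.     1.114 -0.213] [ 0.527 -0.     0.254] [-0.048  1.022 -0.278] 0.054816940670655345
turn 1 [-0.338 -0.417 -0.819] 88.15063313070091
turn -1 [-0.44   0.357  1.068] 108.82933032963322
pre [0.504 0.016 0.105] shift [ 0.165 -0.235  1.494]
under [0.568 0.002 0.13 ] shift [0.027 0.411 1.247]
touch [0.568 0.002 0.145] shift [0.027 0.412 1.097]
```

Emit:
{"method": "move_arm", "body": {
  "moves": "0 -0.4 0 0 0 0 0; 0 -0.7 0 -0.338 -0.417 -0.819 0; 0 -0.7 0 -0.338 -0.417 -0.819 0; 0 -0.7 0 -0.338 -0.417 -0.819 0; 0 -0.7 0 -0.338 -0.417 -0.819 0; 0 -0.7 0 -0.338 -0.417 -0.819 0; 0 -0.7 0 -0.338 -0.417 -0.819 0; 0 -0.7 0 -0.338 -0.417 -0.819 0; 0 -0.7 0 -0.338 -0.417 -0.819 0; 0 -0.7 0 -0.338 -0.417 -0.819 0; 0 -0.7 0 -0.338 -0.417 -0.819 0; 0 -0.7 0 -0.338 -0.417 -0.819 0"
}}

```text
time: 1.9
position: [0.46, -0.0021, 0.2702]
tool_rot: [0.144, 0.923, -0.039, 0.354]
ft_force: [0.8, -0.7, 0.4]
grip_width: 0.0006
grip_force: 0.0
```

Emit:
{"method": "move_arm", "body": {
  "moves": "0 0 0 0 0 0 0; 0 0 0 0 0 0 0; 0 0 0 0 0 0 0"
}}

```text
time: 2.2
position: [0.4589, -0.0027, 0.2703]
tool_rot: [0.147, 0.923, -0.039, 0.354]
ft_force: [0.4, -0.2, -0.0]
grip_width: 0.0005
grip_force: 0.0
```

```bash
python3 t.py; python3 - <<'E'
from rig import robot
import cv2,numpy as np
ims=[]
for n in("scene","side"):
    c=robot.camera(n);np.savez(f"{n}0.npz",**c);cv2.imwrite(f"pics/{n}1.png",c["image"][:,:,::-1])
a=cv2.imread("pics/scene1.png")[110:280,200:350];b=cv2.imread("pics/side1.png")[190:360,215:365]
cv2.imwrite("pics/c2.png",cv2.resize(np.hstack([a,b]),None,fx=2.6,fy=3.5,interpolation=cv2.INTER_CUBIC))
E
```

```text
2.2 [-0.235  0.126  2.283 -1.372  0.023 -0.126] [ 0.459 -0.003  0.27 ] [ 0.433 -0.239 -0.026] 0.000450933093429378
turn 1 [-0.027 -0.036 -0.058] 6.564392249603503
turn -1 [-0.054  0.041  1.941] 174.80701306248636
pre [0.504 0.016 0.105] shift [0.831 0.261 1.489]
under [0.568 0.002 0.13 ] shift [0.175 0.331 1.741]
touch [0.568 0.002 0.145] shift [0.075 0.336 1.629]
```

View pics/c2.png

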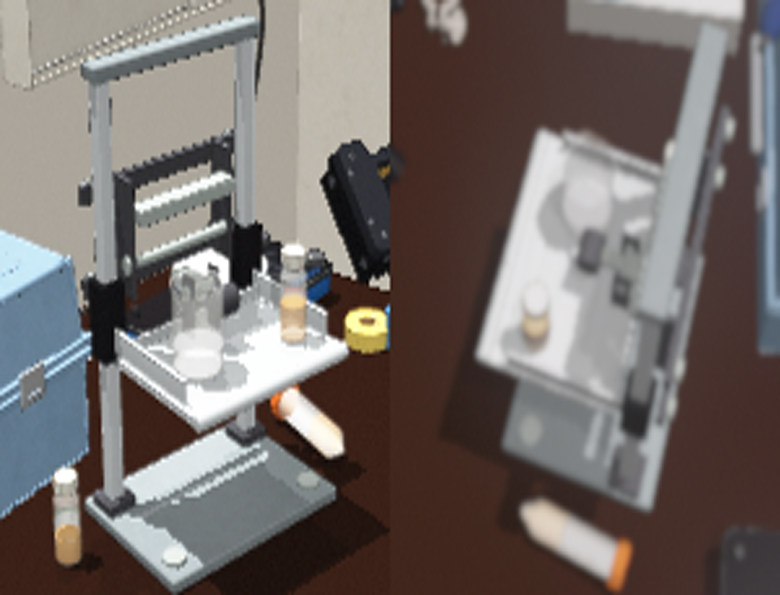

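The stand is unobscured now: rung at about crop (180,240), top bar at (185,198), and the load is standing. The wrist joints have hit the q5≈0 singularity with q4 at its limit. For a 45° tilt down there I need the q4≈π branch, so I'll straighten the tool and re-enter from the other side.

```bash
cat > u.py <<'E'
import sys
from h import *
from rig import robot
from scipy.spatial.transform import Rotation as R
np.set_printoptions(precision=3,suppress=True)
# args: heading deg, tilt deg, side(+1/-1), target TCP xyz
def go(h,t,s,p,R0=None,p0=None):
    o=robot.get_obs();R0=R0 or R.from_quat(o["tool_rot"]);p0=o["position"] if p0 is None else p0
    a=np.radians(h);t=np.radians(t);xs=np.array([np.cos(a),np.sin(a),0]);zz=np.array([0,0,1.])
    z=np.sin(t)*xs-np.cos(t)*zz;y=s*np.cross(zz,xs);x=np.cross(y,z)
    R1=R.from_matrix(np.c_[x,y,z]);r=(R0.inv()*R1).as_rotvec()/(np.pi/2)
    print("shift",R0.inv().apply(np.array(p)-p0)*10,"turn",r,"deg",np.linalg.norm(r)*90)
    return R1,np.array(p)
def st():
    o=robot.get_obs();print(o["time"],"q",o["q"],"p",o["position"],"F",o["ft_force"])
E
python3 - <<'E'
from u import *
st()
a=go(-100,0,-1,[.46,0,.27]); b=go(-30,15,-1,[.46,0,.27],*a)
E
```

```text
2.3 q [-0.235  0.126  2.284 -1.374  0.022 -0.126] p [ 0.459 -0.002  0.27 ] F [-0.064  0.464  0.163]
shift [-0.003  0.027  0.006] turn [-0.378  0.361 -1.036] deg 104.41729504997996
shift [0. 0. 0.] turn [ 0.102  0.145 -0.773] deg 71.38810718349947
```

```bash
python3 - <<'E'
from u import *
a=go(75,0,-1,[.46,0,.27]); b=go(-15,5,-1,[.46,0,.27],*a); c=go(-35,30,-1,[.46,0,.27],*b)
E
```

```text
shift [-0.003  0.027  0.006] turn [0.367 0.353 0.92 ] deg 94.61504630602431
shift [0. 0. 0.] turn [-0.044  0.044  0.999] deg 90.10901393533129
shift [0. 0. 0.] turn [-0.067  0.275  0.214] deg 31.915838841829675
```

Emit:
{"method": "move_arm", "body": {
  "moves": "0 0 0 0.367 0.353 0.92 0; 0 0 0 0.367 0.353 0.92 0; 0 0 0 0.367 0.353 0.92 0; 0 0 0 0.367 0.353 0.92 0; 0 0 0 0.367 0.353 0.92 0; 0 0 0 0.367 0.353 0.92 0; 0 0 0 0.367 0.353 0.92 0; 0 0 0 0.367 0.353 0.92 0; 0 0 0 0.367 0.353 0.92 0; 0 0 0 0.367 0.353 0.92 0; 0 0 0 0.367 0.353 0.92 0; 0 0 0 0.367 0.353 0.92 0"
}}

```text
time: 3.5
position: [0.4586, -0.0014, 0.2703]
tool_rot: [0.79, 0.613, 0.0, 0.002]
ft_force: [0.6, -0.1, -0.0]
grip_width: 0.0009
grip_force: 0.0
```

Emit:
{"method": "move_arm", "body": {
  "moves": "0 0 0 -0.044 0.044 0.999 0; 0 0 0 -0.044 0.044 0.999 0; 0 0 0 -0.044 0.044 0.999 0; 0 0 0 -0.044 0.044 0.999 0; 0 0 0 -0.044 0.044 0.999 0; 0 0 0 -0.044 0.044 0.999 0; 0 0 0 -0.044 0.044 0.999 0; 0 0 0 -0.044 0.044 0.999 0; 0 0 0 -0.044 0.044 0.999 0; 0 0 0 -0.044 0.044 0.999 0; 0 0 0 -0.044 0.044 0.999 0; 0 0 0 -0.044 0.044 0.999 0"
}}

```text
time: 4.7
position: [0.458, -0.0017, 0.27]
tool_rot: [0.991, -0.123, 0.046, 0.008]
ft_force: [0.5, 0.1, 0.4]
grip_width: 0.0001
grip_force: 0.0
```

```bash
python3 - <<'E'
from u import *
st();c=go(-35,25,-1,[.47,-.0,.25]);c=go(-35,45,-1,[.48,-.0,.20],*c);go(-20,47,-1,[.49,.01,.13],*c)
E
```

```text
4.7 q [-0.246  0.216  1.846 -0.005  0.987  1.574] p [ 0.458 -0.002  0.27 ] F [0.52  0.144 0.384]
shift [ 0.094 -0.047  0.209] turn [-0.058  0.216  0.226] deg 28.590804197607422
shift [-0.137 -0.057  0.488] turn [0.    0.222 0.   ] deg 20.000000000000004
shift [-0.478 -0.139  0.512] turn [ 0.12   0.022 -0.116] deg 15.131990189354388
```

Emit:
{"method": "move_arm", "body": {
  "moves": "0.09 -0.05 0.21 -0.058 0.216 0.226 0; 0.09 -0.05 0.21 -0.058 0.216 0.226 0; 0.09 -0.05 0.21 -0.058 0.216 0.226 0; 0.09 -0.05 0.21 -0.058 0.216 0.226 0; 0.09 -0.05 0.21 -0.058 0.216 0.226 0"
}}

```text
time: 5.2
position: [0.4679, 0.0009, 0.249]
tool_rot: [0.932, -0.292, 0.205, 0.066]
ft_force: [-0.1, -0.2, -0.0]
grip_width: 0.0001
grip_force: 0.0
```

Emit:
{"method": "move_arm", "body": {
  "moves": "-0.14 -0.06 0.49 0 0.222 0 0; -0.14 -0.06 0.49 0 0.222 0 0; -0.14 -0.06 0.49 0 0.222 0 0; -0.14 -0.06 0.49 0 0.222 0 0; -0.14 -0.06 0.49 0 0.222 0 0; -0.14 -0.06 0.49 0 0.222 0 0; -0.14 -0.06 0.49 0 0.222 0 0; -0.14 -0.06 0.49 0 0.222 0 0"
}}

```text
time: 6.0
position: [0.4887, -0.0394, 0.2919]
tool_rot: [0.897, -0.271, 0.335, 0.098]
ft_force: [-0.2, 0.3, -0.2]
grip_width: 0.0005
grip_force: 0.0
```

```bash
python3 - <<'E'
from u import *
st();c=go(-35,45,-1,[.48,-.0,.20]);c=go(-20,47,-1,[.49,.01,.12])
E
```

```text
6.0 q [-0.14   0.154  2.12  -0.961  0.345  2.853] p [ 0.489 -0.039  0.292] F [-0.189  0.297 -0.157]
shift [-0.822 -0.275  0.507] turn [-0.014  0.046  0.009] deg 4.438692424309202
shift [-1.324 -0.409  1.131] turn [ 0.102  0.068 -0.111] deg 14.859523605652228
```

```bash
cat > k.py <<'E'
import numpy as np
from scipy.optimize import least_squares
from scipy.spatial.transform import Rotation as R
D=[([-.1785,.5284,1.43375,0,1.18137,-.17847],[.62438,.00013,.23266],[.70712,.7071,-.00056,-.00079]),
([-.213,.368,1.656,0,1.114,-.213],[.527,0,.254],[.707,.707,.001,.001]),
([-.235,.126,2.283,-1.372,.023,-.126],[.459,-.0027,.2703],[.147,.923,-.039,.354]),
([-.246,.216,1.846,-.005,.987,1.574],[.458,-.0017,.27],[.991,-.123,.046,.008]),
([-.14,.154,2.12,-.961,.345,2.853],[.4887,-.0394,.2919],[.897,-.271,.335,.098])]
def fk(P,q):
    r0,h,a,b,d,e,c=P
    B=R.from_euler("z",q[0]);S=B*R.from_euler("y",q[1]);F=S*R.from_euler("y",q[2])
    T=F*R.from_euler("ZYZ",[q[3],q[4],q[5]])
    return B.apply([r0,e,h])+S.apply([0,0,a])+F.apply([c,0,b])+T.apply([0,0,d]),T
T0=fk(np.zeros(7),D[0][0])[1].inv()*R.from_quat(D[0][2])
s=least_squares(lambda P:np.concatenate([fk(P,q)[0]-p for q,p,_ in D]+[.01*(P-[0,.2,.5,.4,.25,.11,0])]),[0,.2,.5,.4,.25,.11,0])
P=s.x
def ik(p,Rt,q0):
    lo=[-3.08,-.75,.22,-1.43,0,-2.85];hi=[3.08,2.2,2.44,4.57,2.65,2.85]
    f=lambda q:np.r_[(fk(P,q)[0]-p)*10,((fk(P,q)[1]*T0).inv()*Rt).as_rotvec()]
    r=least_squares(f,np.clip(q0,np.array(lo)+1e-3,np.array(hi)-1e-3),bounds=(lo,hi));return r.x,np.linalg.norm(r.fun)
if __name__=="__main__":
    np.set_printoptions(precision=3,suppress=True)
    print(P,[((fk(P,q)[0]-p)*1e3).round(1).tolist()+[round(float(np.degrees(((fk(P,q)[1]*T0).inv()*R.from_quat(r)).magnitude())),1)] for q,p,r in D])
    from u import go
    for h,t,p in[(-12,45,[.567,.002,.13]),(-12,50,[.567,.002,.13]),(-12,45,[.567,.002,.25]),(-12,50,[.5,.016,.1]),(-12,45,[.5,.016,.11]),(15,35,[.47,0,.25]),(0,45,[.47,0,.2])]:
        R1,_=go(h,t,-1,p)
        for q0 in([-.2,.3,2.3,3.0,.3,-1.5],[-.2,.3,2.2,.5,.2,1.2]):
            print(h,t,p,*ik(np.array(p),R1,q0))
E
python3 k.py | grep -v shift
```

```text
[-0.     0.272  0.589  0.391  0.294  0.111  0.113] [[0.1, 0.0, -0.2, 0.0], [-0.4, -0.3, 0.2, 0.1], [-0.0, 0.2, -0.2, 0.1], [0.0, -0.1, -0.1, 0.1], [0.2, 0.2, 0.2, 0.0]]
-12 45 [0.567, 0.002, 0.13] [-0.184  0.637  2.225  3.179  0.507 -1.585] 4.037325164579552e-15
-12 45 [0.567, 0.002, 0.13] [-0.193  0.535  2.062  1.73   0.    -0.146] 0.24484752550549116
-12 50 [0.567, 0.002, 0.13] [-0.183  0.696  2.276  3.173  0.703 -1.578] 6.926348726111059e-12
-12 50 [0.567, 0.002, 0.13] [-0.183  0.696  2.276  3.173  0.703 -1.578] 6.976840543295973e-10
-12 45 [0.567, 0.002, 0.25] [-0.184  0.321  2.126  3.339  0.092 -1.75 ] 6.501508146454081e-13
-12 45 [0.567, 0.002, 0.25] [-0.194  0.307  2.095  1.02   0.     0.562] 0.04760783447434993
-12 50 [0.5, 0.016, 0.1] [-0.158  0.835  2.44   3.207  0.982 -1.573] 0.031404378825474186
-12 50 [0.5, 0.016, 0.1] [-0.19   0.543  2.16   1.471  0.     0.116] 0.44330816683691826
-12 45 [0.5, 0.016, 0.11] [-0.179  0.734  2.407  3.172  0.785 -1.571] 5.167020057327537e-15
-12 45 [0.5, 0.016, 0.11] [-0.191  0.524  2.167  1.428  0.     0.158] 0.34103471129568486
15 35 [0.47, 0, 0.25] [-0.508  0.173  2.206  0.98   0.501 -0.018] 9.12163731933663e-13
15 35 [0.47, 0, 0.25] [-0.508  0.173  2.206  0.98   0.501 -0.018] 1.277643566054144e-15
0 45 [0.47, 0, 0.2] [-0.438  0.397  2.439  2.496  0.521 -1.311] 1.283435777094862e-10
0 45 [0.47, 0, 0.2] [-0.438  0.397  2.439  2.496  0.521 -1.311] 3.22095112919192e-12
```

```bash
python3 - <<'E'
from u import *
from k import ik
q=[-.3,.2,2.1,.3,.6,1.2];c=()
for a in[(10,20,-1,[.47,0,.25]),(15,35,-1,[.47,0,.25]),(0,45,-1,[.47,0,.2]),(-12,48,-1,[.505,.015,.12]),(-12,50,-1,[.54,.008,.115]),(-12,50,-1,[.567,.002,.13])]:
    print(a);c=go(*a,*c);q,e=ik(c[1],c[0],q);print(q,round(e,4))
E
```

```text
(10, 20, -1, [0.47, 0, 0.25])
shift [-0.558 -0.223  0.074] turn [ 0.243 -0.222 -0.421] deg 48.100797832515966
[-0.351  0.185  2.026  0.289  0.646  0.839] 0.0
(15, 35, -1, [0.47, 0, 0.25])
shift [0. 0. 0.] turn [ 0.026  0.167 -0.049] deg 15.806866518702423
[-0.508  0.173  2.206  0.98   0.501 -0.018] 0.0
(0, 45, -1, [0.47, 0, 0.2])
shift [-0.287 -0.     0.41 ] turn [-0.107  0.11   0.128] deg 18.01188217808248
[-0.438  0.397  2.439  2.496  0.521 -1.311] 0.0
(-12, 48, -1, [0.505, 0.015, 0.12])
shift [-0.318 -0.15   0.813] turn [-0.097  0.033  0.092] deg 12.367985920986225
[-0.178  0.744  2.422  3.172  0.863 -1.57 ] 0.0
(-12, 50, -1, [0.54, 0.008, 0.115])
shift [ 0.202 -0.004  0.299] turn [0.    0.022 0.   ] deg 1.99999999999999
[-0.179  0.76   2.35   3.172  0.842 -1.572] 0.0
(-12, 50, -1, [0.567, 0.002, 0.13])
shift [0.293 0.003 0.115] turn [0. 0. 0.] deg 0.0
[-0.183  0.696  2.276  3.173  0.703 -1.578] 0.0
```

Emit:
{"method": "move_arm", "body": {
  "moves": "-0.56 -0.22 0.07 0.243 -0.222 -0.421 0; -0.56 -0.22 0.07 0.243 -0.222 -0.421 0; -0.56 -0.22 0.07 0.243 -0.222 -0.421 0; -0.56 -0.22 0.07 0.243 -0.222 -0.421 0; -0.56 -0.22 0.07 0.243 -0.222 -0.421 0; -0.56 -0.22 0.07 0.243 -0.222 -0.421 0; -0.56 -0.22 0.07 0.243 -0.222 -0.421 0; -0.56 -0.22 0.07 0.243 -0.222 -0.421 0; -0.56 -0.22 0.07 0.243 -0.222 -0.421 0; -0.56 -0.22 0.07 0.243 -0.222 -0.421 0"
}}

```text
time: 7.0
position: [0.4697, 0.0004, 0.2501]
tool_rot: [0.981, 0.088, 0.172, -0.017]
ft_force: [0.1, -0.0, 0.4]
grip_width: 0.0002
grip_force: 0.0
```

Emit:
{"method": "move_arm", "body": {
  "moves": "0 0 0 0.026 0.167 -0.049 0; 0 0 0 0.026 0.167 -0.049 0; 0 0 0 0.026 0.167 -0.049 0; 0 0 0 0.026 0.167 -0.049 0; 0 0 0 0.026 0.167 -0.049 0"
}}

```text
time: 7.5
position: [0.468, 0.0002, 0.249]
tool_rot: [0.946, 0.123, 0.297, -0.041]
ft_force: [-0.6, 0.1, 0.9]
grip_width: 0.0006
grip_force: 0.0
```

```bash
python3 - <<'E'
from u import *
st();c=go(15,35,-1,[.48,0,.25]);c=go(0,45,-1,[.49,0,.2])
E
```

```text
7.5 q [-0.511  0.173  2.21   0.983  0.502 -0.02 ] p [0.468 0.    0.249] F [-0.643  0.141  0.875]
shift [0.1   0.033 0.058] turn [-0.001  0.001 -0.003] deg 0.2976161783568823
shift [-0.106  0.06   0.523] turn [-0.108  0.112  0.125] deg 17.95134778852
```

Now q4 is +0.98, the branch I wanted.

Emit:
{"method": "move_arm", "body": {
  "moves": "-0.02 0.01 0.1 -0.022 0.022 0.025 0; -0.04 0.02 0.2 -0.043 0.045 0.05 0; -0.06 0.04 0.3 -0.065 0.067 0.075 0; -0.08 0.05 0.4 -0.086 0.09 0.1 0; -0.106 0.06 0.52 -0.108 0.112 0.125 0; -0.106 0.06 0.52 -0.108 0.112 0.125 0; -0.106 0.06 0.52 -0.108 0.112 0.125 0; -0.106 0.06 0.52 -0.108 0.112 0.125 0; -0.106 0.06 0.52 -0.108 0.112 0.125 0"
}}

```text
time: 8.4
position: [0.4922, 0.0007, 0.2015]
tool_rot: [0.923, 0.002, 0.384, -0.001]
ft_force: [-0.2, 0.2, 0.2]
grip_width: -0.0
grip_force: 0.0
```

```bash
python3 - <<'E'
from u import *
st();c=go(-12,48,-1,[.505,.015,.12]);c=go(-12,50,-1,[.54,.008,.115],*c)
E
```

```text
8.4 q [-0.403  0.4    2.381  2.48   0.475 -1.261] p [0.492 0.001 0.202] F [-0.181  0.185  0.164]
shift [-0.487 -0.143  0.666] turn [-0.099  0.031  0.094] deg 12.582494913621339
shift [ 0.202 -0.004  0.299] turn [0.    0.022 0.   ] deg 1.99999999999999
```

Emit:
{"method": "move_arm", "body": {
  "moves": "-0.24 -0.07 0.33 -0.05 0.015 0.047 0; -0.487 -0.143 0.666 -0.099 0.031 0.094 0; -0.487 -0.143 0.666 -0.099 0.031 0.094 0; -0.487 -0.143 0.666 -0.099 0.031 0.094 0; -0.487 -0.143 0.666 -0.099 0.031 0.094 0"
}}

```text
time: 8.9
position: [0.5051, 0.0158, 0.1179]
tool_rot: [0.909, -0.095, 0.404, 0.042]
ft_force: [0.4, 0.7, -0.7]
grip_width: 0.0002
grip_force: 0.0
```

```bash
python3 - <<'E'
from u import *
st();c=go(-12,50,-1,[.54,.008,.115]);c=go(-12,50,-1,[.569,.002,.118],*c);c=go(-12,50,-1,[.569,.002,.138],*c);go(-12,50,-1,[.569,.002,.238],*c)
a=np.radians(-14.5);xs=np.array([np.cos(a),np.sin(a),0]);C=np.array([.667,-.022,0])
s2=lambda u,v:("scene",(200+u/2.6,110+v/3.5))
for nm,x,pts in[("bridge top mid",.042,[(88,74),(256,22)]),("rung",.05,[(140,256),(226,225)]),("bar",.04,[(140,215),(232,180)]),("rungside",.05,[])]:
  for p in pts:
    o,d=ray(*s2(*p));k=((C+xs*x-o)@xs)/(d@xs);Q=o+k*d;print(nm,Q,"ystand",(Q-C)@np.array([-xs[1],xs[0],0]))
E
```

```text
8.9 q [-0.176  0.752  2.419  3.172  0.864 -1.568] p [0.505 0.016 0.118] F [ 0.383  0.685 -0.723]
shift [0.218 0.004 0.285] turn [-0.001  0.024 -0.   ] deg 2.1353146332109203
shift [ 0.213 -0.002  0.208] turn [0. 0. 0.] deg 0.0
shift [ 0.153  0.    -0.129] turn [0. 0. 0.] deg 0.0
shift [ 0.766  0.    -0.643] turn [0. 0. 0.] deg 0.0
bridge top mid [0.735 0.073 0.363] ystand 0.10941204417339451
bridge top mid [ 0.684 -0.124  0.366] ystand -0.09406463288389905
rung [0.728 0.015 0.21 ] ystand 0.051313558774055086
rung [ 0.7   -0.092  0.207] ystand -0.05971116267863422
bar [0.72  0.023 0.247] ystand 0.056690247856238225
bar [ 0.691 -0.09   0.247] ystand -0.060170759714467316
```

Emit:
{"method": "move_arm", "body": {
  "moves": "0.165 0.004 0.33 0 0.024 0 0; 0.165 0.004 0.33 0 0.024 0 0; 0.26 0.002 0.44 0 0.024 0 0; 0.354 0.002 0.557 0 0.024 0 0; 0.354 0.002 0.557 0 0.024 0 0; 0.354 0.002 0.557 0 0.024 0 0"
}}

```text
time: 9.5
position: [0.568, -0.0001, 0.1109]
tool_rot: [0.9, -0.096, 0.423, 0.045]
ft_force: [-1.3, -0.4, -0.1]
grip_width: 0.0005
grip_force: 0.0
```

Emit:
{"method": "move_arm", "body": {
  "moves": "0.015 0 -0.013 0 0 0 0; 0.03 0 -0.026 0 0 0 0; 0.045 0 -0.039 0 0 0 0; 0.06 0 -0.05 0 0 0 0; 0.075 0 -0.063 0 0 0 0; 0.09 0 -0.076 0 0 0 0; 0.09 0 -0.076 0 0 0 0"
}}

```text
time: 10.2
position: [0.5678, 0.0001, 0.1211]
tool_rot: [0.901, -0.096, 0.422, 0.046]
ft_force: [0.3, 0.4, -0.3]
grip_width: 0.0003
grip_force: 0.0
```

```bash
python3 - <<'E'
from u import *
st();go(-12,50,-1,[.569,.002,.138])
E
```

```text
10.2 q [-0.185  0.727  2.276  3.175  0.738 -1.579] p [0.568 0.    0.121] F [ 0.34   0.407 -0.322]
shift [ 0.134 -0.02  -0.102] turn [ 0.002 -0.002 -0.   ] deg 0.27261827261055904
```

Emit:
{"method": "move_arm", "body": {
  "moves": "0.008 0 -0.007 0 0 0 0; 0.016 0 -0.013 0 0 0 0; 0.024 0 -0.02 0 0 0 0; 0.032 0 -0.026 0 0 0 0; 0.04 0 -0.033 0 0 0 0; 0.048 0 -0.039 0 0 0 0; 0.056 0 -0.046 0 0 0 0; 0.064 0 -0.052 0 0 0 0; 0.072 0 -0.059 0 0 0 0; 0.077 0 -0.064 0 0 0 0; 0.077 0 -0.064 0 0 0 0"
}}

```text
time: 11.3
position: [0.5664, 0.0004, 0.1301]
tool_rot: [0.901, -0.096, 0.42, 0.046]
ft_force: [-4.2, 1.2, -7.4]
grip_width: 0.0003
grip_force: 4.7
```

```bash
python3 - <<'E'
from u import *
st()
E
```

```text
11.3 q [-0.185  0.697  2.274  3.177  0.702 -1.581] p [0.566 0.    0.13 ] F [-4.191  1.151 -7.362]
```

Emit:
{"method": "move_arm", "body": {
  "moves": "0.012 0 -0.01 0 0 0 0; 0.024 0 -0.02 0 0 0 0; 0.036 0 -0.03 0 0 0 0; 0.048 0 -0.04 0 0 0 0; 0.06 0 -0.05 0 0 0 0; 0.072 0 -0.06 0 0 0 0; 0.084 0 -0.07 0 0 0 0; 0.096 0 -0.08 0 0 0 0; 0.108 0 -0.09 0 0 0 0; 0.12 0 -0.1 0 0 0 0; 0.12 0 -0.1 0 0 0 0"
}}

```text
time: 12.4
position: [0.5664, 0.0004, 0.1458]
tool_rot: [0.901, -0.096, 0.42, 0.046]
ft_force: [-6.5, 1.2, -7.0]
grip_width: 0.0003
grip_force: 5.0
```

```bash
cat > s.py <<'E'
import sys,cv2
from u import *
st();ims=[]
n=sys.argv[1]
for c in("scene","side"):
    im=robot.camera(c);np.savez(f"{c}0.npz",**im);cv2.imwrite(f"pics/{c}_{n}.png",im["image"][:,:,::-1])
    y,x=(150,220) if c=="scene" else (190,215)
    ims.append(im["image"][y:y+130,x:x+130,::-1])
cv2.imwrite(f"pics/c_{n}.png",cv2.resize(np.hstack(ims),(796,398),interpolation=cv2.INTER_CUBIC))
E
python3 s.py a
```

```text
12.4 q [-0.185  0.649  2.268  3.179  0.648 -1.584] p [0.566 0.    0.146] F [-6.519  1.229 -6.97 ]
```

View pics/c_a.png

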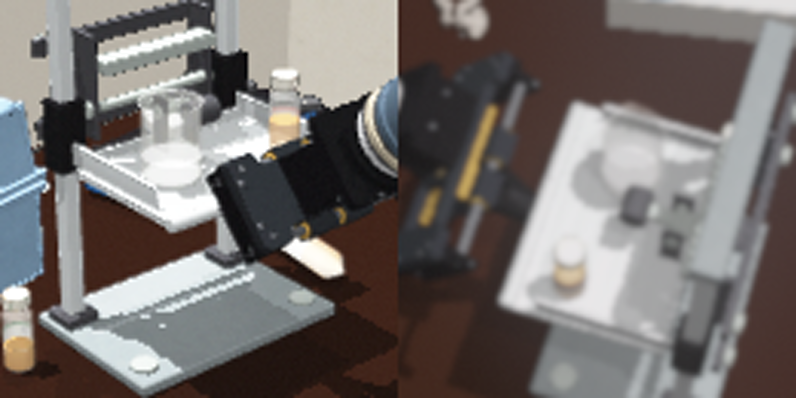

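The shelf is rising, with the beaker and vial upright on it. The rung is just above the latch. Lifting on.

Emit:
{"method": "move_arm", "body": {
  "moves": "0.015 0 -0.013 0 0 0 0; 0.03 0 -0.026 0 0 0 0; 0.045 0 -0.039 0 0 0 0; 0.06 0 -0.052 0 0 0 0; 0.075 0 -0.064 0 0 0 0; 0.09 0 -0.076 0 0 0 0; 0.105 0 -0.089 0 0 0 0; 0.115 0 -0.096 0 0 0 0; 0.115 0 -0.096 0 0 0 0"
}}

```text
time: 13.4
position: [0.5665, 0.0004, 0.1609]
tool_rot: [0.901, -0.096, 0.42, 0.046]
ft_force: [-5.5, 0.4, -8.1]
grip_width: 0.0008
grip_force: 5.0
```

Emit:
{"method": "move_arm", "body": {
  "moves": "0.015 0 -0.013 0 0 0 0; 0.03 0 -0.026 0 0 0 0; 0.03 0 -0.026 0 0 0 0"
}}

```text
time: 13.7
position: [0.5664, 0.0004, 0.165]
tool_rot: [0.901, -0.096, 0.42, 0.046]
ft_force: [-4.8, 0.5, -7.9]
grip_width: 0.0006
grip_force: 4.9
```

Emit:
{"method": "move_arm", "body": {
  "moves": "0.015 0 -0.013 0 0 0 0; 0.03 0 -0.026 0 0 0 0; 0.03 0 -0.026 0 0 0 0"
}}

```text
time: 14.0
position: [0.5665, 0.0004, 0.1691]
tool_rot: [0.901, -0.096, 0.42, 0.046]
ft_force: [-5.9, 0.9, -8.8]
grip_width: 0.0003
grip_force: 4.9
```

```bash
python3 s.py b
```

```text
14.0 q [-0.184  0.58   2.256  3.184  0.568 -1.59 ] p [0.566 0.    0.169] F [-5.945  0.894 -8.77 ]
```

View pics/c_b.png

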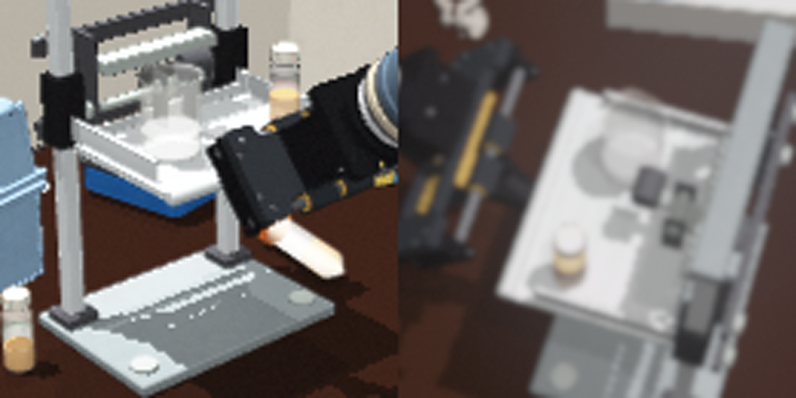

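Load still standing. The latch's counterweight is now raised (scene crop about (158,75)) and the lift force is growing, so the nose is being pushed down by the rung. I'll go on in small steps and watch for the drop.

Emit:
{"method": "move_arm", "body": {
  "moves": "0.008 0 -0.006 0 0 0 0; 0.015 0 -0.013 0 0 0 0; 0.015 0 -0.013 0 0 0 0"
}}

```text
time: 14.4
position: [0.5664, 0.0004, 0.171]
tool_rot: [0.901, -0.096, 0.42, 0.046]
ft_force: [-7.0, 1.0, -7.9]
grip_width: 0.0003
grip_force: 4.8
```

Emit:
{"method": "move_arm", "body": {
  "moves": "0.008 0 -0.006 0 0 0 0; 0.015 0 -0.013 0 0 0 0; 0.015 0 -0.013 0 0 0 0"
}}

```text
time: 14.7
position: [0.5664, 0.0004, 0.1731]
tool_rot: [0.901, -0.096, 0.421, 0.046]
ft_force: [-4.5, 0.1, -7.7]
grip_width: 0.0008
grip_force: 4.7
```

Emit:
{"method": "move_arm", "body": {
  "moves": "0.008 0 -0.006 0 0 0 0; 0.015 0 -0.013 0 0 0 0; 0.015 0 -0.013 0 0 0 0"
}}

```text
time: 15.0
position: [0.5664, 0.0004, 0.1751]
tool_rot: [0.901, -0.096, 0.421, 0.046]
ft_force: [-6.5, 1.2, -7.3]
grip_width: 0.0006
grip_force: 4.7
```

Emit:
{"method": "move_arm", "body": {
  "moves": "0.008 0 -0.006 0 0 0 0; 0.015 0 -0.013 0 0 0 0; 0.015 0 -0.013 0 0 0 0"
}}

```text
time: 15.3
position: [0.5664, 0.0004, 0.1771]
tool_rot: [0.901, -0.096, 0.421, 0.046]
ft_force: [-5.8, 0.9, -7.3]
grip_width: 0.0004
grip_force: 4.7
```

```bash
python3 s.py c; python3 - <<'E'
import cv2,numpy as np
r=[cv2.imread(f"pics/scene_{n}.png")[150:200,225:315] for n in"abc"]
s=[cv2.imread(f"pics/side_{n}.png")[230:290,260:368] for n in"abc"]
f=lambda L:np.hstack([cv2.resize(i,(264,264*i.shape[0]//i.shape[1]),interpolation=cv2.INTER_CUBIC) for i in L])
cv2.imwrite("pics/cmp.png",cv2.convertScaleAbs(np.vstack([f(r),f(s)]),alpha=1.3))
E
```

```text
15.3 q [-0.184  0.556  2.251  3.186  0.54  -1.592] p [0.566 0.    0.177] F [-5.763  0.857 -7.287]
```

View pics/cmp.png

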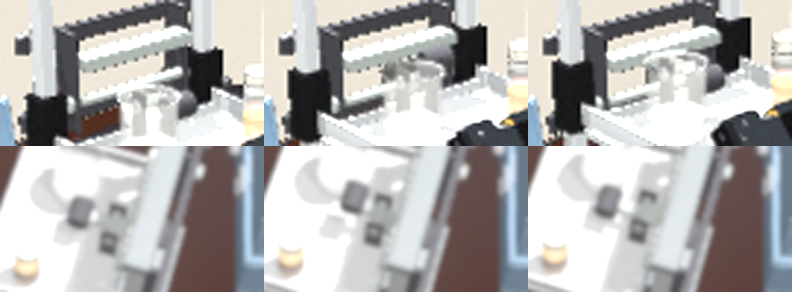

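In the middle frame (during lift) the counterweight is tipped up. In the last frame it's back down beside the beaker, so the latch has passed the rung. It is still well below the bar. Lowering slowly.

Emit:
{"method": "move_arm", "body": {
  "moves": "-0.012 0 0.01 0 0 0 0; -0.024 0 0.02 0 0 0 0; -0.036 0 0.03 0 0 0 0; -0.048 0 0.04 0 0 0 0; -0.06 0 0.05 0 0 0 0; -0.072 0 0.06 0 0 0 0; -0.076 0 0.064 0 0 0 0; -0.076 0 0.064 0 0 0 0"
}}

```text
time: 16.2
position: [0.5665, 0.0004, 0.1672]
tool_rot: [0.901, -0.096, 0.421, 0.046]
ft_force: [-6.1, 0.5, -6.3]
grip_width: 0.0001
grip_force: 4.6
```

Emit:
{"method": "move_arm", "body": {
  "moves": "-0.006 0 0.005 0 0 0 0; -0.012 0 0.01 0 0 0 0; -0.018 0 0.015 0 0 0 0; -0.024 0 0.02 0 0 0 0; -0.03 0 0.025 0 0 0 0; -0.03 0 0.025 0 0 0 0"
}}

```text
time: 16.8
position: [0.5665, 0.0004, 0.1633]
tool_rot: [0.901, -0.096, 0.421, 0.046]
ft_force: [-5.4, 0.3, -6.6]
grip_width: 0.0004
grip_force: 4.6
```

Emit:
{"method": "move_arm", "body": {
  "moves": "-0.006 0 0.005 0 0 0 0; -0.012 0 0.01 0 0 0 0; -0.018 0 0.015 0 0 0 0; -0.024 0 0.02 0 0 0 0; -0.03 0 0.025 0 0 0 0; -0.03 0 0.025 0 0 0 0"
}}

```text
time: 17.4
position: [0.5665, 0.0004, 0.1594]
tool_rot: [0.901, -0.096, 0.421, 0.046]
ft_force: [-6.3, 0.7, -6.4]
grip_width: 0.0005
grip_force: 4.6
```

Emit:
{"method": "move_arm", "body": {
  "moves": "-0.006 0 0.005 0 0 0 0; -0.012 0 0.01 0 0 0 0; -0.018 0 0.015 0 0 0 0; -0.024 0 0.02 0 0 0 0; -0.024 0 0.02 0 0 0 0"
}}

```text
time: 17.9
position: [0.5666, 0.0004, 0.1568]
tool_rot: [0.901, -0.096, 0.421, 0.046]
ft_force: [-8.9, 1.7, -3.8]
grip_width: 0.0002
grip_force: 4.1
```

Emit:
{"method": "move_arm", "body": {
  "moves": "-0.006 0 0.005 0 0 0 0; -0.012 0 0.01 0 0 0 0; -0.018 0 0.015 0 0 0 0; -0.018 0 0.015 0 0 0 0"
}}

```text
time: 18.3
position: [0.568, 0.0002, 0.1556]
tool_rot: [0.9, -0.096, 0.423, 0.046]
ft_force: [-6.0, 1.6, -2.3]
grip_width: 0.0003
grip_force: 3.0
```

Emit:
{"method": "move_arm", "body": {
  "moves": "-0.006 0 0.005 0 0 0 0; -0.012 0 0.01 0 0 0 0; -0.018 0 0.015 0 0 0 0; -0.018 0 0.015 0 0 0 0"
}}

```text
time: 18.7
position: [0.5696, -0.0002, 0.1539]
tool_rot: [0.899, -0.095, 0.425, 0.046]
ft_force: [-2.0, 1.0, -0.5]
grip_width: 0.0006
grip_force: 0.9
```

The force has gone to zero at z≈0.154: the shelf hangs on the rung. Withdrawing down, then back.

Emit:
{"method": "move_arm", "body": {
  "moves": "-0.015 0 0.013 0 0 0 0; -0.04 0 0.033 0 0 0 0; -0.08 0 0.066 0 0 0 0; -0.15 0 0.13 0 0 0 0; -0.23 0 0.193 0 0 0 0; -0.23 0 0.193 0 0 0 0; -0.35 0 0.05 0 0 0 0; -0.49 0 -0.11 0 0 0 0; -0.62 0 -0.26 0 0 0 0; -0.62 0 -0.26 0 0 0 0; -0.62 0 -0.26 0 0 0 0"
}}

```text
time: 19.8
position: [0.5102, 0.0125, 0.121]
tool_rot: [0.9, -0.096, 0.422, 0.046]
ft_force: [0.0, 0.8, -0.5]
grip_width: 0.0005
grip_force: 0.0
```

```bash
python3 s.py d
```

```text
19.8 q [-0.179  0.779  2.428  3.175  0.943 -1.57 ] p [0.51  0.013 0.121] F [ 0.005  0.761 -0.46 ]
```

View pics/c_d.png

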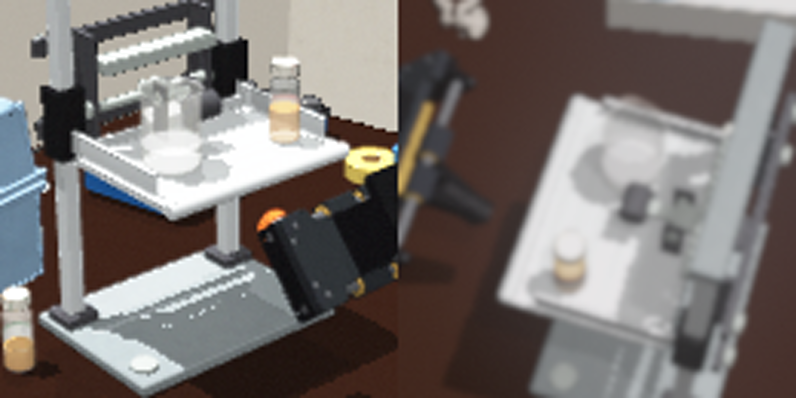

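The shelf hangs raised (lip left end at crop (175,213), higher than in frame a). The latch is level on the rung, the beaker and vial are standing, and the gripper is clear.

```bash
python3 -c "
from rig import robot
print(robot.hand_in())"
```

```text
the job is handed in; nothing more can be done
None
```

The job is handed in: the shelf hangs by its latch on the round rung about 27 mm above its parked height, the beaker and vial are upright, the arm is clear, and it took about 20 s of the 58 s.

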